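# Serve a marzipan pumpkin from the Halloween treat train

## Robot

A 6-joint arm with a two-finger parallel gripper is mounted at the origin on the work surface. World frame = base frame: x ahead of the robot, y to its left, z up, the work surface at z = 0. Lengths are in m, angles in degrees, forces in N, time in s.
With the tool pointing down it reaches from about 0.375 to 0.9 m from the base axis. Payload 3.1 kg.
Tool frame: the origin (TCP) lies on the centre line of the jaws, within the pads' length; the fingertips stand 17 mm ahead of it and the grasp point (between the pads) lies 2 mm behind it; z points along the fingers, y is the line along which they close (so a half turn about z gives the same grasp; the last joint's range is limited). The gripper opens to 87 mm and grips with 3 to 60 N. Pads are 19 mm wide; open, the fingers measure 117 mm over their backs; the gripper's body (75 mm by 190 mm) begins 51 mm behind the grasp point.
Start: joints at [-74.399, 30.224, 82.088, -0, 67.689, -10.227], TCP at [0.272, -0.563, 0.24] pointing down, gripper open.
Joint ranges: [-176.69, 176.69], [-43.24, 126.21], [12.49, 139.97], [-82, 262], [0, 151.66], [-163.58, 163.58]. Speed limits (degrees/s): [159.86, 159.86, 180, 180, 180, 180].

## Interface

Orientations are given as a 3x3 rotation matrix whose columns are the frame's x, y, z axes.
In Python, from rig import bot, imaging, finder gives the robot as it stands. The module is installed in compiled form; this text tells all that it offers.
- The arm moves only by the tool play_rows, never from a script. Its argument "motion" is a list that holds one entry, the list of rows, each a list of 6 numbers: the shift along the tool's x, y, z in fractions of the full range, 1 being 0.6 m, then the turn, a rotation vector about the tool's x, y, z in shares of pi rad (1.0 is pi rad). In form: [[[dx, dy, dz, wx, wy, wz], ...]]. A call has 1 to 8 rows; each row is the pose to reach, as a shift and turn from the pose commanded when the call began, along the tool's axes at that moment; what a row does not reach only later rows make up. A row lasts 1/12 s, in which the tool goes at most 41.7 mm and 7.16 degrees, less where a joint would pass 70% of its speed; a pose out of reach is approached as far as the arm can. No shift or turn number may pass 1 either way. A call with a gripper value outside its range is refused whole. "fingers" is the finger opening in m, from 0 to 0.087, set as the call begins (left out, the last holds). The fingers move at their own pace and stop on an object; the grip force is fixed at half the most. Time passes only in rows, so rows that repeat a pose let the fingers close. It gives the time, the measured TCP pose, the force, the opening and the grip force at its end, in the units of the state.
- bot.read_state(): the state, without advancing time (a new reading comes with each control period).
- imaging.capture(name): name is "scene" or "top"; returns a dict with "frame" (420x560x3 uint8, red, green, blue), "camera_matrix" (3x3 intrinsics, pixels), "k1" (the pictures are not rectified: a ray, as slopes to the right and down, at radius r is drawn at 1 + k1 r^2 times it, then the intrinsics apply), "R" (3x3) and "t" (3): a world point X has camera coordinates R X + t. Camera axes: x right, y down, z forward; pixel columns grow to the right and rows downward; lengths in m; the calibration is good to about 2 mm. A picture is of the moment at which its call begins. There is no depth.
- bot.hand_in(): hands the job in; it is judged then, once.
Trained networks look in the newest picture that a camera, given by its name, has taken for a name from the list of things; names that differ only in an ending like _2 or _b are one class to them, and where a whole thing is asked for, a point or a joint stands for the part that bears it (a point fixed in the world has none). Each returns a list of dicts, best first, with "confidence" (0 to 1); they miss things now and then, are a little off and sometimes report something else, mostly with a low value. They report only what shows in the picture. A call takes as long as a camera call.
- finder.recognise(camera, name): "at" ([x, y, z] in m, in world coordinates, good to about 4 mm: the middle of the surface that is visible of it).
- finder.outline_of(camera, name): "pixels" (420x560 bool, what is visible of it).
The state is a dict: "time_s": time; "joint_positions": joint angles; "qvel": joint speeds; "tau": joint torques, N m; "position": TCP position; "tcp_rot": TCP orientation; "force": force on the tool from outside, world axes, zero at the start; "moment": the same for the moment, N m; "opening": opening from 0.0 (shut) to 1.0 (fully open); "grasp_force": force on a finger pad.
Only numpy, scipy, OpenCV 4.12 (cv2) and the standard library are available. Lean on these libraries where they do the work, as an engineer would, in place of code of your own. Each camera call takes 0.05 s, during which the arm holds its last target. There are 200 camera calls.

## Task

Take the little flat wagon by its end board and draw it along its rails until the whole wagon stands out from under the station roof, still on the rails with both sweets standing on it. Then pick up the kitchen tongs, close their tips on the orange marzipan pumpkin and lift it a hand's breadth above the wagon; the program finishes while holding it up there, still, in the tongs. Do not touch either sweet with the gripper's fingers, leave the white ghost standing on the wagon, and do not disturb the other things on the table.

Things in the scene. Friction and masses are not known exactly. Their poses are not given: they have to be found in the camera images.
- station: fixed model station with a straight track, 45 mm gauge, rail tops 22 mm above the table. Origin: on the track centre line below the roof's edge, at table level; +y runs along the track into the open, +x away from the tan building (yaw 0: axes as the world's). The base is 125 mm wide, y -300 to 430 mm; a red buffer stop, 59 mm high, crosses the track at y 399 to 411 mm
- roof_edge (a point): middle of the dark flat roof's edge over the track, 120 mm up (underside; top 129 mm). In the station's frame the roof covers y -300 to 0 and x -115 to 71 mm. The building under it closes the robot's side, x -114 to -59 mm; its clock tower at y -220 to -290 is 235 mm high; thin posts stand at x 66 mm, y -8, -150, -290
- wagon: loose wooden four-wheel flat wagon, 250 mm long (y, along the track), 90 mm wide, 0.46 kg. Origin: its centre, at rail-top height; axes as the station's. It rolls with about 0.6 N of drag, stays where left, has 1.5 mm side play. It starts with its +y end board 80 to 95 mm out in the open, the rest under the roof; wholly out when its origin is over 125 mm along +y from the station's
- end_board (a point): middle of the top edge of the wagon's dark end board at the open (+y) end, 115 mm from the wagon's origin and 76 mm above the rail tops: to be taken from above by its 10 mm thickness (along y). The board is 80 mm wide and 40 mm high; its like stands at y -115 mm
- deck (a point): middle of the wagon's deck, 36 mm above the rail tops (58 mm above the table); 3 mm rails along both sides
- pumpkin: orange marzipan pumpkin, a loose round sweet, 38 mm in diameter (widest from 11 to 22 mm up), 32 mm tall plus a 7 mm green stem, 35 g. Origin: centre of its underside, z up. It stands on the wagon deck at wagon y about +20 or -55 mm, the ghost at the other of the two places
- ghost: white marzipan ghost, a loose sweet, 34 mm in diameter at its foot and 43 mm tall. Origin: centre of its underside, z up
- tongs: sprung kitchen tongs, steel, orange tips, black grip sleeves (60 mm long), 235 mm long with hanging loop, 90 g, lying on edge on the table: the arms open and close level. Origin: underside of the pivot; +x along the middle line of the resting tongs to the tips, z up. Arms 22 mm high, 4 mm thick; tips end at x 208 mm. Centre of mass near x 100 mm. At rest the tips are 75 mm apart inside
- tongs_arm (a joint): how far the tongs are closed, rad: 0 at rest, 0.18 on a 38 mm thing, 0.38 fully. A spring holds them open: squeezing at the sleeves starts at 4 N and takes 5.5 N at 0.18; more closes them harder. Held part-way squeezed, 51 to 53 mm wide at the sleeves, they are carried open with 64 to 67 mm between the tips. The moving arm is at +y; the other is the tongs' body
- tip_fixed (a point): inside of the tip of the tongs' fixed arm (-y side), at the middle of the tip's hollow, 190 mm from the pivot and 11 mm above the tongs' underside
- tip_moving (a point): the same point on the tip of the moving arm (+y side)
- grip_fixed (a point): outside of the fixed arm's black sleeve at its middle, 100 mm from the pivot, 11 mm above the tongs' underside. Over both sleeves the tongs are here 57 mm wide at rest, 39 mm when closed on a 38 mm thing (the sleeves then about parallel)
- grip_moving (a point): the same point on the moving arm
- house_blue: dark toy house with a purple roof and blue windows, about 110 mm across the foot and 140 mm tall, origin under its centre; bystander
- skeleton: white skeleton figurine on a green disc, 87 mm tall, 60 mm wide, origin under its centre; bystander
- cauldron: black cauldron cup, 86 mm in diameter, 66 mm tall, origin under its centre; bystander
- gourd: real small orange gourd with a green stalk, 74 mm in diameter, 70 mm tall, origin under its centre; bystander (much bigger than the sweet)

How it is judged:
By the outcome, as a careful person would: the job done as asked, in the order asked, and still so for the second after the job is handed in, while the arm keeps its last pose, push and grip.
It also fails if it takes over 64 s, if anything falls off the work surface, if the arm or the gripper's body presses on something with over 40 N, if the wrist force passes 120 N, or if a joint passes its speed limit or range.

## Working session

There is one attempt and no reset: what is moved stays moved. The work goes in short steps, Python scripts to look and compute and a tool call to move; the robot and the scene stay as the last step left them, time stands still between calls to the robot, and variables do not carry over. Pictures are saved under pics/ and viewed, at most 10 in all, crops included, and the job is handed in when it is done.

Besides the shell and the picture viewer there is one more tool, called after "Request:" as name(argument=value, ...) on one line, values as JSON. play_rows: Moves the arm, as the interface text tells. Its arguments: {"type":"object","properties":{"motion":{"type":"array"},"fingers":{"type":"number"}},"required":["motion"]}

```bash
mkdir -p pics
cat > h.py <<'E'
import numpy as np, cv2
from rig import bot, imaging, finder
def cap(n,fn=None):
    c=imaging.capture(n)
    if fn: cv2.imwrite('pics/'+fn,c['frame'][:,:,::-1])
    return c
def proj(c,X):
    X=np.atleast_2d(X); P=X@np.array(c['R']).T+c['t']; s=P[:,:2]/P[:,2:]
    r2=(s**2).sum(1,keepdims=True); s=s*(1+c['k1']*r2); K=np.array(c['camera_matrix'])
    return s@K[:2,:2].T+K[:2,2]
def back(c,px,z):
    "pixels -> world points at height z"
    px=np.atleast_2d(np.array(px,float)); K=np.array(c['camera_matrix'])
    s=cv2.undistortPoints(px[:,None],K,np.array([c['k1'],0,0,0.]))[:,0]
    # k1 here maps slopes->drawn, same as OpenCV's model
    R=np.array(c['R']); d=np.c_[s,np.ones(len(s))]@R; o=-R.T@np.array(c['t'])
    k=(z-o[2])/d[:,2]; return o+d*k[:,None]
E
python3 - <<'E'
from h import *
s=bot.read_state(); print({k:np.round(v,3).tolist() for k,v in s.items()})
for n in ('scene','top'):
    c=cap(n,n+'0.png'); print(n,'cam',np.round(-np.array(c['R']).T@c['t'],3),c['k1'],np.round(c['camera_matrix'],1).tolist())
    for t in 'station roof_edge wagon end_board deck pumpkin ghost tongs tip_fixed tip_moving grip_fixed grip_moving house_blue skeleton cauldron gourd'.split():
        print(t,[(np.round(d['at'],3).tolist(),round(d['confidence'],2)) for d in finder.recognise(n,t)][:2])
E
```

```text
{'time_s': 0.0, 'joint_positions': [-74.398, 30.279, 82.157, -0.001, 67.69, -10.228], 'qvel': [-0.056, 0.071, -0.015, -0.035, 0.054, 0.007], 'tau': [0.001, -44.004, -17.659, 0.063, 0.058, -0.0], 'position': [0.272, -0.562, 0.239], 'tcp_rot': [[0.9, 0.436, -0.001], [0.436, -0.9, 0.002], [0.0, -0.002, -1.0]], 'force': [0.492, 0.046, 0.468], 'moment': [0.009, -0.025, -0.049], 'grasp_force': 0.0, 'opening': 1.0}
scene cam [1.017 0.584 0.643] -0.09028421373749543 [[384.3, 0.0, 278.0], [0.0, 384.3, 208.9], [0.0, 0.0, 1.0]]
station [([0.674, -0.048, 0.015], 0.71)]
roof_edge [([0.673, -0.048, 0.015], 0.63)]
wagon [([0.668, -0.093, 0.062], 0.73)]
end_board [([0.668, -0.099, 0.057], 0.65)]
deck [([0.667, -0.097, 0.06], 0.68), ([0.654, -0.141, 0.075], 0.23)]
pumpkin []
ghost [([0.655, -0.144, 0.076], 0.73), ([0.687, 0.438, 0.09], 0.67)]
tongs [([0.433, 0.122, 0.016], 0.87)]
tip_fixed [([0.437, 0.122, 0.016], 0.89)]
tip_moving [([0.421, 0.131, 0.015], 0.57)]
grip_fixed [([0.437, 0.125, 0.02], 0.65), ([0.668, -0.098, 0.061], 0.59)]
grip_moving [([0.427, 0.134, 0.015], 0.74)]
house_blue [([0.687, 
[... 414 characters left out ...]
1], 0.27)]
wagon [([0.659, -0.091, 0.056], 0.82)]
end_board [([0.658, -0.092, 0.057], 0.97)]
deck [([0.657, -0.095, 0.06], 0.69)]
pumpkin [([0.632, -0.2, 0.124], 0.28)]
ghost [([0.647, -0.139, 0.072], 0.48)]
tongs [([0.43, 0.1, 0.019], 0.89)]
tip_fixed [([0.424, 0.099, 0.023], 0.61)]
tip_moving [([0.414, 0.128, 0.018], 0.47), ([0.66, -0.091, 0.059], 0.37)]
grip_fixed [([0.428, 0.1, 0.023], 0.59)]
grip_moving [([0.415, 0.126, 0.022], 0.57)]
house_blue [([0.646, 0.404, 0.097], 0.7), ([0.631, -0.199, 0.123], 0.65)]
skeleton [([0.448, -0.306, 0.01], 0.54), ([0.412, 0.123, 0.022], 0.27)]
cauldron [([0.648, -0.138, 0.072], 0.74), ([0.488, 0.444, 0.031], 0.66)]
gourd [([0.348, -0.17, 0.043], 0.67)]
```

View pics/top0.png

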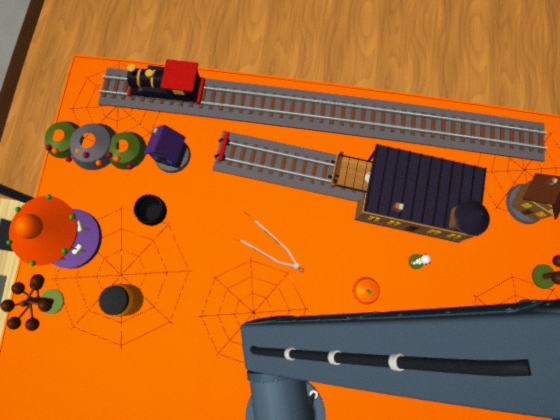

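View pics/scene0.png

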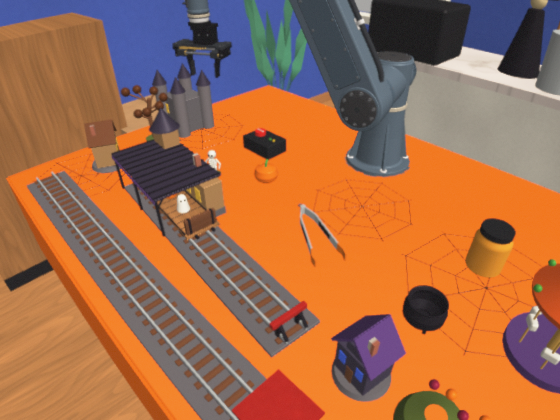

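The top picture shows the track running from the buffer (222,147) to the roof edge (~368,180), with the wagon end at (350,172). The tongs have their pivot at (299,267) and tips near (245,215) and (238,240). The scene picture shows the ghost nearer the open end at (183,203), so the pumpkin is behind it.

Run:
```python
from h import *
f=cv2.imread('pics/top0.png')
cv2.imwrite('pics/z1.png',cv2.resize(f[125:275,205:405],None,fx=4,fy=4,interpolation=cv2.INTER_CUBIC))
f=cv2.imread('pics/scene0.png')
cv2.imwrite('pics/z2.png',cv2.resize(f[140:340,140:350],None,fx=3,fy=3,interpolation=cv2.INTER_CUBIC)[:600])
```

```text
(no output)
```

View pics/z1.png

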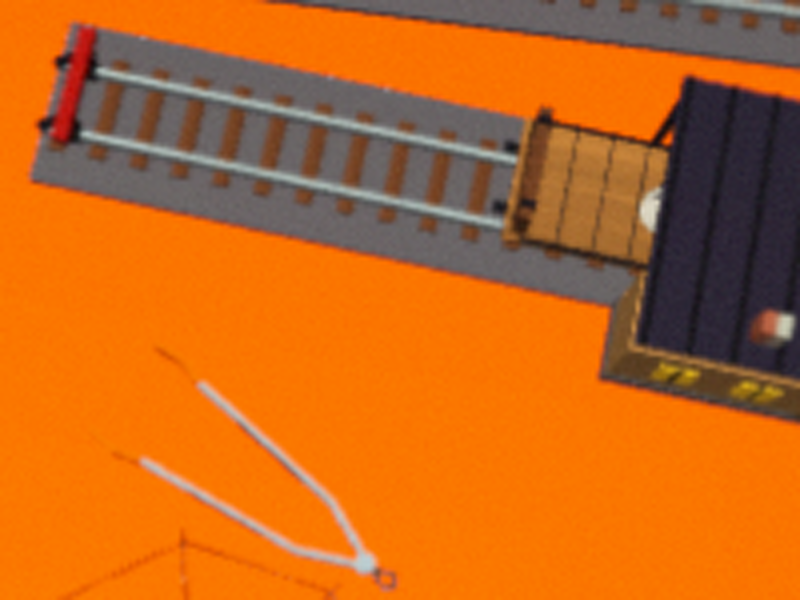

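View pics/z2.png

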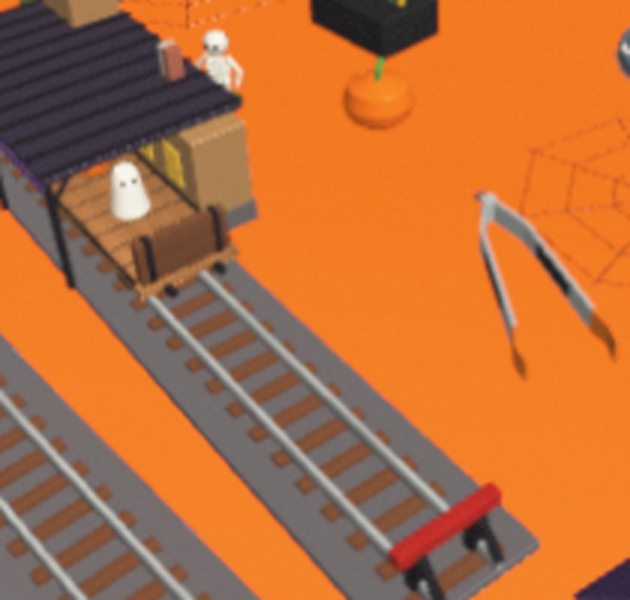

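The zoomed crops give usable points: rails, buffer top, end board (black posts at zoom 545,115 and 525,205), tongs pivot (365,562), fixed tip (155,348) and moving tip (110,455). I'll fit the poses from both views.

```bash
cat > fit.py <<'E'
from h import *
from scipy.optimize import least_squares
def Rz(a): return np.array([[np.cos(a),-np.sin(a),0],[np.sin(a),np.cos(a),0],[0,0,1]])
def w(p,L): return np.atleast_2d(L)@Rz(p[2]).T+[p[0],p[1],0]
E
python3 - <<'E'
from fit import *
T=cap('top'); S=cap('scene')
tz=lambda *P: np.array(P)/4+[205,125]
sz=lambda *P: np.array(P)/3+[140,140]
# rails: lines
rt=[(tz((95,70),(510,158)),22.5),(tz((80,133),(500,222)),-22.5)]
rs=[(sz((152,305),(393,550)),22.5),(sz((205,275),(445,510)),-22.5)]
buf={'t':tz((78,82)),'s':sz((446,522))}
cor={'t':tz((30,182)),'s':sz((538,545))}
def res(p,rep=False):
    r=[]
    for c,L in ((T,rt),(S,rs)):
        for px,x in L:
            P=back(c,px,.022); q=(P-[p[0],p[1],0])@Rz(p[2]); r+=list(q[:,0]*1e3-x)
    for c,k in((T,'t'),(S,'s')):
        q=(back(c,buf[k],.057)-[p[0],p[1],0])@Rz(p[2]); r+=list((q[0,:2]*1e3-[0,405]))
        q=(back(c,cor[k],.005)-[p[0],p[1],0])@Rz(p[2]); r+=list((q[0,:2]*1e3-[-62.5,430]))
    return np.array(r)
f=least_squares(res,[.66,-.17,-.19],loss='soft_l1',f_scale=3); p=f.x
print('station',p.round(4),np.degrees(p[2]).round(2)); print(res(p).round(1))
# end board: black posts top / board
for nm,c,px in(('top',T,tz((545,115),(525,205),(536,160))),('scene',S,sz((140,240),(222,210),(181,225)))):
    print(nm,'board in station',((back(c,px,.098)-[p[0],p[1],0])@Rz(p[2])*1e3).round(1).tolist())
g=[(c,finder.recognise(n,'ghost')[0]['at']) for n,c in(('scene',S),('top',T))]
for c,a in g: print('ghost st',((np.array(a)-[p[0],p[1],0])@Rz(p[2])*1e3).round(1))
# tongs
P=back(T,tz((365,562),(155,348),(110,455),(200,383),(142,462),(330,498),(293,548)),.022)
Q=back(S,sz((487,205),(521,372),(612,350)),.015)
print('tongs top',P[:,:2].round(4).tolist()); print('scene',Q[:,:2].round(4).tolist())
E
```

```text
station [ 0.6552 -0.1373 -0.0869] -4.98
[-1.2 -1.  -4.9 -4.1  8.1  3.3  0.2  1.7 -2.  -3.5 -3.7 -2.   2.6  3.7
  4.   1.9]
top board in station [[29.9, 81.7, 98.0], [-34.6, 83.0, 98.0], [-2.5, 81.7, 98.0]]
scene board in station [[34.2, 84.8, 98.0], [-34.2, 92.4, 98.0], [0.5, 88.6, 98.0]]Traceback (most recent call last):
  File "<stdin>", line 24, in <module>
IndexError: list index out of range
```

Run:
```python
from fit import *
T=cap('top'); S=cap('scene')
tz=lambda *P: np.array(P)/4+[205,125]
sz=lambda *P: np.array(P)/3+[140,140]
p=np.array([.6552,-.1373,-.0869])
# yaw/x from rails: brightness-weighted centroid across track at stations y
for nm,c in(('top',T),('scene',S)):
    g=cv2.cvtColor(c['frame'],cv2.COLOR_RGB2LAB)[:,:,0].astype(np.float32); C=[]
    for y in np.linspace(.125,.37,50):
        xs=np.arange(-.035,.0351,.0005)
        px=proj(c,w(p,np.c_[xs,np.full_like(xs,y),np.full_like(xs,.022)])).astype(np.float32)
        v=cv2.remap(g,px[:,:1],px[:,1:],cv2.INTER_LINEAR).ravel()
        def pk(m):
            i=np.where(m)[0]; u=np.clip(v[i]-np.percentile(v[i],80),0,None); return (u*xs[i]).sum()/u.sum()
        C.append((y,pk(xs>0),pk(xs<0)))
    C=np.array(C)*1e3; m=(C[:,1]+C[:,2])/2
    k=np.polyfit(C[:,0],m,1); r=m-np.polyval(k,C[:,0]); ok=abs(r)<2; k=np.polyfit(C[ok,0],m[ok],1)
    print(nm,'centre x at y=0,300:',np.polyval(k,[0,300]).round(1),'gauge',np.median(C[:,1]-C[:,2]).round(1),'yaw corr deg',np.degrees(-k[0]).round(2),ok.sum())
P=back(T,tz((365,562),(155,348),(110,455),(200,383),(142,462),(330,498),(293,548)),.022)
Q=back(S,sz((487,203),(521,372),(612,350)),.015)
print('tongs top',P[:,:2].round(4).tolist()); print('scene',Q[:,:2].round(4).tolist())
for n,c in(('scene',S),('top',T)):
    for t in('end_board','ghost'):
        print(n,t,[(((np.array(d['at'])-[p[0],p[1],0])@Rz(p[2])*1e3).round(1).tolist(),d['confidence']) for d in finder.recognise(n,t)][:1])
```

```text
top centre x at y=0,300: [-2.3 -1.9] gauge 48.9 yaw corr deg -0.07 50
scene centre x at y=0,300: [1.8 2.1] gauge 48.9 yaw corr deg -0.06 50
tongs top [[0.387, 0.0215], [0.5143, 0.1848], [0.4361, 0.2042], [0.4941, 0.1501], [0.4343, 0.1816], [0.427, 0.0507], [0.3899, 0.0712]]
scene [[0.392, 0.0235], [0.53, 0.1884], [0.4618, 0.2222]]
scene end_board [([-255.1, 245.9, 14.4], 0.71)]
scene ghost [([-2.8, -2.9, 79.3], 0.57)]
top end_board [([-1.4, 46.7, 56.5], 0.66)]
top ghost [([-11.0, -3.6, 73.9], 0.41)]
```

```bash
cat >> fit.py <<'E'
p0=np.array([.655,-.1373,np.radians(-5.05)])
def st(P): return (np.atleast_2d(P)-[p0[0],p0[1],0])@Rz(p0[2])*1e3
def go(X,head,s=None):
    "row reaching TCP position X, pointing down, tool x at heading head (deg)"
    s=s or bot.read_state(); R=np.array(s['tcp_rot']); h=np.radians(head)
    G=np.array([[np.cos(h),np.sin(h),0],[np.sin(h),-np.cos(h),0],[0,0,-1]])
    d=R.T@(np.array(X)-s['position']); r=np.degrees(cv2.Rodrigues(R.T@G)[0].ravel())
    print('row',d.round(4).tolist(),r.round(2).tolist(),'| pos',np.round(s['position'],4),'st',st(s['position']).round(1),'F',np.round(s['force'],1),'g',round(s['grasp_force'],1),'op',round(s['opening']*87,1),'t',s['time_s'])
E
python3 - <<'E'
from fit import *
b=w(p0,[0,.085,0])[0]; print(b)
go([b[0],b[1],.329],-5.05)
E
```

```text
[ 0.66248213 -0.05262995  0.        ]
row [0.5733, -0.289, -0.0894] [0.0, -0.0, 30.88] | pos [ 0.2723 -0.5625  0.2396] st [[-343.8 -457.3  239.6]] F [-0.1 -0.1 -0.5] g 0.0 op 86.9 t 2.2
```

Careful with the scale: shifts go in shares of 0.6 m and turns go in shares of pi rad. That gives: 0.573 m is 0.955, -0.289 m is -0.4817, 30.9 degrees is 0.1717.

Request:
play_rows(motion=[[[0, 0, -0.05, 0, 0, 0], [0, 0, -0.1, 0, 0, 0], [0.0667, -0.0333, -0.15, 0, 0, 0.0333], [0.955, -0.4817, -0.15, 0, 0, 0.1717], [0.955, -0.4817, -0.15, 0, 0, 0.1717], [0.955, -0.4817, -0.15, 0, 0, 0.1717], [0.955, -0.4817, -0.15, 0, 0, 0.1717], [0.955, -0.4817, -0.15, 0, 0, 0.1717]]], fingers=0.05)

```text
time_s: 2.87
position: [0.419, -0.3705, 0.3254]
tcp_rot: [[0.996, -0.092, 0.0], [-0.092, -0.996, -0.0], [0.0, 0.0, -1.0]]
force: [0.4, -0.2, 0.2]
opening: 0.586
grasp_force: 0.0
```

Run:
```python
from fit import *
go([.6625,-.0526,.25],-5.05)
```

```text
row [0.2134, -0.3389, 0.0753] [0.02, -0.03, -0.2] | pos [ 0.419  -0.3705  0.3254] st [[-214.6 -253.1  325.4]] F [ 0.4 -0.2  0.2] g 0.0 op 51.0 t 2.8667
```

Scaled: -0.339 m is -0.565, 0.213 m is 0.355.

Request:
play_rows(motion=[[[0.355, -0.565, 0, 0, 0, 0], [0.355, -0.565, 0, 0, 0, 0], [0.355, -0.565, 0, 0, 0, 0], [0.355, -0.565, 0, 0, 0, 0], [0.355, -0.565, 0, 0, 0, 0], [0.355, -0.565, 0, 0, 0, 0], [0.355, -0.565, 0, 0, 0, 0], [0.355, -0.565, 0, 0, 0, 0]]])

```text
time_s: 3.53
position: [0.6207, -0.1047, 0.3252]
tcp_rot: [[0.996, -0.088, 0.0], [-0.088, -0.996, -0.0], [0.0, 0.0, -1.0]]
force: [0.2, -0.6, 0.3]
opening: 0.571
grasp_force: 0.0
```

Run:
```python
from fit import *
go([.6625,-.0526,.18],-5.05)
```

```text
row [0.037, -0.0556, 0.1452] [0.01, -0.01, -0.01] | pos [ 0.6207 -0.1047  0.3252] st [[-37.   29.5 325.2]] F [ 0.2 -0.6  0.3] g 0.0 op 49.6 t 3.5333
```

Scaled: 0.145 m is 0.2417, 0.037 m is 0.0617.

Request:
play_rows(motion=[[[0.0317, -0.0467, 0, 0, 0, 0], [0.0617, -0.0933, 0, 0, 0, 0], [0.0617, -0.0933, 0.0583, 0, 0, 0], [0.0617, -0.0933, 0.125, 0, 0, 0], [0.0617, -0.0933, 0.1917, 0, 0, 0], [0.0617, -0.0933, 0.2417, 0, 0, 0], [0.0617, -0.0933, 0.2417, 0, 0, 0]]])

```text
time_s: 4.12
position: [0.6565, -0.0527, 0.1725]
tcp_rot: [[0.996, -0.088, -0.015], [-0.088, -0.996, 0.004], [-0.015, -0.002, -1.0]]
force: [-1.6, 0.6, -0.9]
opening: 0.573
grasp_force: 0.0
```

Run:
```python
from fit import *
T=cap('top','t2.png'); S=cap('scene','s2.png')
a=cv2.resize(S['frame'][140:280,150:290,::-1],None,fx=3.5,fy=3.5,interpolation=cv2.INTER_CUBIC)
cv2.imwrite('pics/v2.png',a)
go([.6625,-.0526,.094],-5.05)
```

```text
row [0.0012, -0.0015, 0.0854] [-0.02, 0.12, -0.02] | pos [ 0.6613 -0.054   0.1794] st [[ -1.   83.5 179.4]] F [-0.  -0.6  0.4] g 0.0 op 49.3 t 4.2167
```

View pics/v2.png

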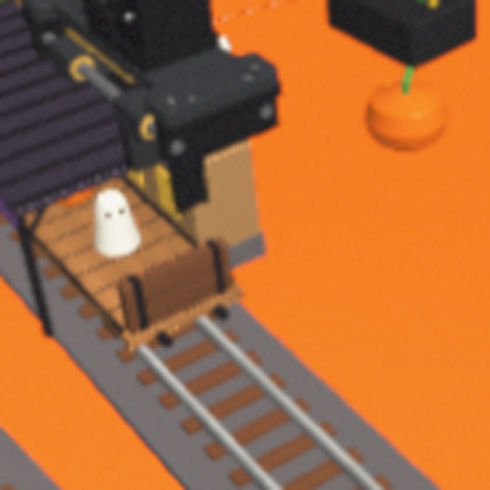

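The gripper is over the end board, with the fingers showing at (190,195) in the crop, behind and above the board. The ghost stands clear at (115,225). I'll descend now.

Scaled: 0.085 m is 0.1417, 0.08 m is 0.1333.

Request:
play_rows(motion=[[[0.0017, -0.0025, 0.05, 0, 0, 0], [0.0017, -0.0025, 0.0917, 0, 0, 0], [0.0017, -0.0025, 0.1167, 0, 0, 0], [0.0017, -0.0025, 0.1333, 0, 0, 0], [0.0017, -0.0025, 0.1417, 0, 0, 0], [0.0017, -0.0025, 0.1417, 0, 0, 0], [0.0017, -0.0025, 0.1417, 0, 0, 0]]])

```text
time_s: 4.8
position: [0.6641, -0.0531, 0.0969]
tcp_rot: [[0.996, -0.088, 0.003], [-0.088, -0.996, -0.001], [0.003, 0.001, -1.0]]
force: [0.9, -0.8, -0.7]
opening: 0.572
grasp_force: 0.0
```

Request:
play_rows(motion=[[[0, 0, 0, 0, 0, 0], [0, 0, 0, 0, 0, 0], [0, 0, 0, 0, 0, 0], [0, 0, 0, 0, 0, 0], [0, 0, 0, 0, 0, 0], [0, 0, 0, 0, 0, 0]]], fingers=0.018)

```text
time_s: 5.3
position: [0.6628, -0.0527, 0.0952]
tcp_rot: [[0.996, -0.088, 0.0], [-0.088, -0.996, -0.0], [0.0, 0.0, -1.0]]
force: [0.1, 0.8, 0.3]
opening: 0.24
grasp_force: 0.0
```

Request:
play_rows(motion=[[[0, 0, 0, 0, 0, 0], [0, 0, 0, 0, 0, 0], [0, 0, 0, 0, 0, 0]]], fingers=0.012)

```text
time_s: 5.55
position: [0.6627, -0.0529, 0.095]
tcp_rot: [[0.996, -0.088, -0.0], [-0.088, -0.996, -0.0], [-0.0, 0.0, -1.0]]
force: [-0.2, -1.6, 0.7]
opening: 0.152
grasp_force: 0.4
```

Request:
play_rows(motion=[[[0, 0, 0, 0, 0, 0], [0, 0, 0, 0, 0, 0], [0, 0, 0, 0, 0, 0], [0, 0, 0, 0, 0, 0]]], fingers=0.008)

```text
time_s: 5.88
position: [0.6627, -0.0527, 0.095]
tcp_rot: [[0.996, -0.088, -0.0], [-0.088, -0.996, -0.0], [-0.0, 0.0, -1.0]]
force: [0.1, -0.6, -0.5]
opening: 0.113
grasp_force: 30.0
```

Scaled: -0.03 m is -0.05, -0.024 m is -0.04.

Request:
play_rows(motion=[[[0, -0.0017, 0, 0, 0, 0], [0, -0.005, 0, 0, 0, 0], [0, -0.01, 0, 0, 0, 0], [0, -0.0167, 0, 0, 0, 0], [0, -0.0233, 0, 0, 0, 0], [0, -0.0317, 0, 0, 0, 0], [0, -0.04, 0, 0, 0, 0], [0, -0.05, 0, 0, 0, 0]]])

```text
time_s: 6.55
position: [0.6653, -0.0223, 0.095]
tcp_rot: [[0.996, -0.088, -0.0], [-0.088, -0.996, -0.0], [-0.0, 0.0, -1.0]]
force: [-0.8, 0.1, -0.7]
opening: 0.109
grasp_force: 30.0
```

Scaled: -0.048 m is -0.08, -0.042 m is -0.07.

Request:
play_rows(motion=[[[0, -0.01, 0, 0, 0, 0], [0, -0.02, 0, 0, 0, 0], [0, -0.03, 0, 0, 0, 0], [0, -0.04, 0, 0, 0, 0], [0, -0.05, 0, 0, 0, 0], [0, -0.06, 0, 0, 0, 0], [0, -0.07, 0, 0, 0, 0], [0, -0.08, 0, 0, 0, 0]]])

```text
time_s: 7.22
position: [0.6696, 0.0256, 0.095]
tcp_rot: [[0.996, -0.088, -0.0], [-0.088, -0.996, 0.0], [-0.0, -0.0, -1.0]]
force: [-0.1, -0.1, 0.1]
opening: 0.115
grasp_force: 30.0
```

Scaled: -0.048 m is -0.08, -0.042 m is -0.07.

Request:
play_rows(motion=[[[0, -0.01, 0, 0, 0, 0], [0, -0.02, 0, 0, 0, 0], [0, -0.03, 0, 0, 0, 0], [0, -0.04, 0, 0, 0, 0], [0, -0.05, 0, 0, 0, 0], [0, -0.06, 0, 0, 0, 0], [0, -0.07, 0, 0, 0, 0], [0, -0.08, 0, 0, 0, 0]]])

```text
time_s: 7.88
position: [0.6739, 0.0734, 0.0951]
tcp_rot: [[0.996, -0.088, -0.0], [-0.088, -0.996, -0.0], [-0.0, 0.0, -1.0]]
force: [-0.4, -0.7, -0.9]
opening: 0.112
grasp_force: 30.0
```

Request:
play_rows(motion=[[[0, -0.01, 0, 0, 0, 0], [0, -0.02, 0, 0, 0, 0], [0, -0.03, 0, 0, 0, 0], [0, -0.04, 0, 0, 0, 0], [0, -0.05, 0, 0, 0, 0], [0, -0.06, 0, 0, 0, 0], [0, -0.07, 0, 0, 0, 0], [0, -0.08, 0, 0, 0, 0]]])

```text
time_s: 8.55
position: [0.6781, 0.1212, 0.095]
tcp_rot: [[0.996, -0.088, -0.0], [-0.088, -0.996, -0.0], [-0.0, 0.0, -1.0]]
force: [-0.9, -1.4, -0.2]
opening: 0.112
grasp_force: 30.0
```

Scaled: -0.04 m is -0.0667, -0.038 m is -0.0633.

Request:
play_rows(motion=[[[0, -0.01, 0, 0, 0, 0], [0, -0.02, 0, 0, 0, 0], [0, -0.03, 0, 0, 0, 0], [0, -0.04, 0, 0, 0, 0], [0, -0.05, 0, 0, 0, 0], [0, -0.0583, 0, 0, 0, 0], [0, -0.0633, 0, 0, 0, 0], [0, -0.0667, 0, 0, 0, 0]]])

```text
time_s: 9.22
position: [0.6816, 0.1611, 0.0951]
tcp_rot: [[0.996, -0.088, 0.0], [-0.088, -0.996, 0.0], [0.0, -0.0, -1.0]]
force: [0.4, -0.7, 0.0]
opening: 0.112
grasp_force: 30.0
```

Run:
```python
from fit import *
S=cap('scene'); T=cap('top')
a=cv2.resize(S['frame'][120:330,120:400,::-1],None,fx=2,fy=2,interpolation=cv2.INTER_CUBIC)
cv2.imwrite('pics/v3.png',a)
go([.6625,-.0526,.094],-5.05)
for n in('scene','top'):
    for t in('pumpkin','ghost','wagon'):
        print(n,t,[(st(d['at'])[0].round(1).tolist(),round(d['confidence'],2)) for d in finder.recognise(n,t)][:2])
```

```text
row [-0.0002, 0.2147, 0.0009] [-0.05, -0.01, -0.01] | pos [0.6817 0.1612 0.0951] st [[  0.3 299.7  95.1]] F [-0.4  0.2 -0.6] g 30.0 op 10.4 t 9.3167
scene pumpkin [([-256.4, 248.0, 13.7], 0.71), ([3.1, 137.1, 82.4], 0.68)]
scene ghost [([24.3, 177.5, 61.5], 0.38)]
scene wagon [([23.7, 180.7, 61.5], 0.58), ([-251.4, 248.7, 16.0], 0.55)]
top pumpkin [([-9.9, 131.2, 86.6], 0.59)]
top ghost [([-8.6, 202.4, 86.4], 0.68)]
top wagon [([-7.0, 151.5, 57.1], 0.64)]
```

View pics/v3.png

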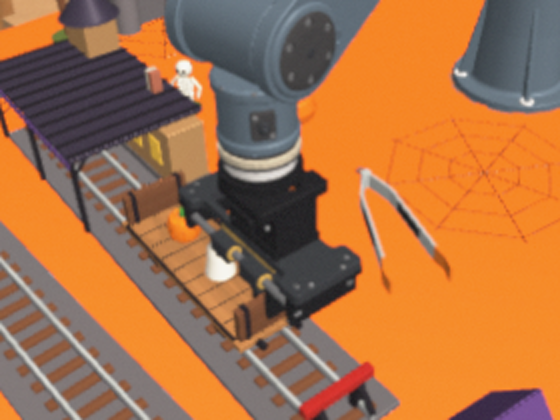

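The scene crop shows the wagon fully out from under the roof with the pumpkin standing at (183,222) and the ghost at (220,262). I'll release the board and go up.

Request:
play_rows(motion=[[[0, 0, 0, 0, 0, 0], [0, 0, 0, 0, 0, 0], [0, 0, 0, 0, 0, 0], [0, 0, 0, 0, 0, 0]]], fingers=0.035)

```text
time_s: 9.95
position: [0.6818, 0.1603, 0.0952]
tcp_rot: [[0.996, -0.089, 0.0], [-0.089, -0.996, -0.0], [0.0, 0.0, -1.0]]
force: [-0.9, 0.4, 0.2]
opening: 0.327
grasp_force: 0.0
```

Scaled: -0.15 m is -0.25, -0.12 m is -0.2.

Request:
play_rows(motion=[[[0, 0, -0.0333, 0, 0, 0], [0, 0, -0.0833, 0, 0, 0], [0, 0, -0.1417, 0, 0, 0], [0, 0, -0.2, 0, 0, 0], [0, 0, -0.25, 0, 0, 0], [-0.0667, 0, -0.25, 0, 0, 0], [-0.1333, 0, -0.25, 0, 0, 0], [-0.1333, 0, -0.25, 0, 0, 0]]], fingers=0.087)

```text
time_s: 10.62
position: [0.5893, 0.168, 0.2428]
tcp_rot: [[0.996, -0.087, -0.018], [-0.087, -0.996, -0.001], [-0.018, 0.003, -1.0]]
force: [-1.6, -0.0, -2.2]
opening: 0.919
grasp_force: 0.0
```

```bash
cat > tongs.py <<'E'
from fit import *
A=np.array([[0,0],[45,21],[100,26.5],[190,39],[208,37]])/1e3
def seg(c,p,shape,sgn_list=(1,-1)):
    m=np.zeros(shape,np.uint8)
    for s in sgn_list:
        L=A*[1,s]
        for a,b in zip(L[:-1],L[1:]):
            n=np.array([-(b-a)[1],(b-a)[0]])/np.linalg.norm(b-a)*.002
            Q=[np.r_[q+e*n,z] for q in(a,b) for e in(1,-1) for z in(0,.022)]
            px=proj(c,w(p,np.array(Q)))
            cv2.fillConvexPoly(m,cv2.convexHull((px*16).astype(np.int32).reshape(-1,1,2)),255,cv2.LINE_AA,4)
    return m
E
python3 - <<'E'
from tongs import *
from scipy.optimize import minimize
T=cap('top','t4.png'); S=cap('scene','s4.png'); M=[]
for n,c in(('top',T),('scene',S)):
    o=finder.outline_of(n,'tongs')[0]; m=o['pixels'].astype(np.float32); print(n,o['confidence'],m.sum()); M.append((c,cv2.GaussianBlur(m,(0,0),1.5)))
def cost(p,Ms=M):
    e=0
    for c,m in Ms:
        r=cv2.GaussianBlur(seg(c,p,m.shape).astype(np.float32)/255,(0,0),1.5)
        e-=(r*m).sum()/np.sqrt((r*r).sum()*(m*m).sum())
    return e
for nm,Ms in(('both',M),('top',M[:1]),('scene',M[1:])):
    best=min((minimize(lambda q:cost([q[0],q[1],q[2]*10],Ms),[.389,.0225,np.radians(h)/10],method='Nelder-Mead',options=dict(initial_simplex=[[.389,.0225,np.radians(h)/10],[.397,.0225,np.radians(h)/10],[.389,.03,np.radians(h)/10],[.389,.0225,np.radians(h+5)/10]])) for h in(58,62,66)),key=lambda f:f.fun)
    print(nm,best.x[:2].round(4),np.degrees(best.x[2]*10).round(2),best.fun)
    if nm=='both': pb=[best.x[0],best.x[1],best.x[2]*10]
ims=[]
for c,(u,v) in((T,(215,190)),(S,(280,190))):
    f=cv2.resize(c['frame'][v:v+100,u:u+100,::-1],None,fx=4,fy=4,interpolation=cv2.INTER_CUBIC)
    e=cv2.resize(seg(c,pb,(420,560))[v:v+100,u:u+100],None,fx=4,fy=4); e=cv2.morphologyEx((e>127).astype(np.uint8),cv2.MORPH_GRADIENT,np.ones((2,2)))
    f[e>0]=(255,0,0); ims.append(f)
cv2.imwrite('pics/v5.png',np.hstack(ims))
h=np.degrees(pb[2]); g=w(pb,[.1,0,0])[0]; print('grip',g)
go([g[0],g[1],.12],h)
E
```

```text
top 0.67 74.0
scene 0.91 641.0
both [0.3862 0.0259] 59.09 -1.455714225769043
top [0.3836 0.0328] 56.79 -0.5204877853393555
scene [0.3914 0.0234] 61.16 -0.9767676591873169
grip [0.43756863 0.1117125  0.        ]
row [-0.1604, 0.0703, 0.1253] [0.07, -0.15, -64.16] | pos [0.6032 0.1675 0.2458] st [[-78.4 299.1 245.8]] F [ 0.7  0.5 -0.5] g 0.0 op 85.8 t 10.8167
```

View pics/v5.png

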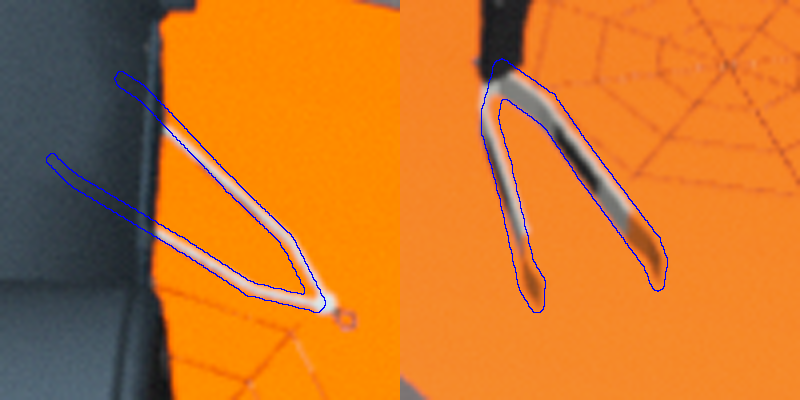

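The scene overlay fits well; in the top view the arm hides the tips. Combining the scene fit with the earlier unoccluded top picks puts the pivot near (0.389, 0.0225) at heading 61.4°.

Scaled: -0.16 m is -0.2667, -0.12 m is -0.2, -56 degrees is -0.3111.

Request:
play_rows(motion=[[[-0.0333, 0.0167, 0, 0, 0, -0.0389], [-0.0667, 0.0333, 0, 0, 0, -0.0778], [-0.1, 0.05, 0, 0, 0, -0.1167], [-0.1333, 0.0667, 0.0333, 0, 0, -0.1556], [-0.1667, 0.0833, 0.0667, 0, 0, -0.1944], [-0.2, 0.1, 0.1, 0, 0, -0.2333], [-0.2333, 0.1133, 0.1333, 0, 0, -0.2722], [-0.2667, 0.1167, 0.1667, 0, 0, -0.3111]]])

```text
time_s: 11.48
position: [0.4383, 0.1109, 0.1447]
tcp_rot: [[0.627, 0.779, 0.004], [0.779, -0.627, -0.0], [0.002, 0.003, -1.0]]
force: [-0.1, 0.1, 0.2]
opening: 1.0
grasp_force: 0.0
```

Run:
```python
from fit import *
go([.4369,.1103,.08],61.4)
```

```text
row [-0.0015, -0.001, 0.0647] [0.19, -0.11, -10.21] | pos [0.4383 0.1109 0.1447] st [[-237.7  228.1  144.7]] F [-0.1  0.1  0.2] g 0.0 op 87.0 t 11.4833
```

Scaled: 0.115 m is 0.1917, 0.11 m is 0.1833, -10.2 degrees is -0.0567.

Request:
play_rows(motion=[[[-0.0025, -0.0017, 0.0333, 0, 0, -0.0333], [-0.0025, -0.0017, 0.075, 0, 0, -0.0567], [-0.0025, -0.0017, 0.1083, 0, 0, -0.0567], [-0.0025, -0.0017, 0.1417, 0, 0, -0.0567], [-0.0025, -0.0017, 0.1667, 0, 0, -0.0567], [-0.0025, -0.0017, 0.1833, 0, 0, -0.0567], [-0.0025, -0.0017, 0.1917, 0, 0, -0.0567], [-0.0025, -0.0017, 0.1917, 0, 0, -0.0567]]])

```text
time_s: 12.15
position: [0.4363, 0.1111, 0.0287]
tcp_rot: [[0.483, 0.875, 0.0], [0.875, -0.483, -0.0], [0.0, 0.0, -1.0]]
force: [0.2, -0.6, -0.3]
opening: 1.001
grasp_force: 0.0
```

Run:
```python
from fit import *
go([.4369,.1103,.0195],61.4)
go([.4369,.1103,.0195],61.4)
```

```text
row [-0.0004, 0.0009, 0.0092] [0.0, -0.0, -0.3] | pos [0.4363 0.1111 0.0287] st [[-239.7  228.2   28.7]] F [ 0.2 -0.6 -0.3] g 0.0 op 87.1 t 12.15
row [-0.0004, 0.0009, 0.0092] [0.0, -0.0, -0.3] | pos [0.4363 0.1111 0.0287] st [[-239.7  228.2   28.7]] F [ 0.2 -0.6 -0.3] g 0.0 op 87.1 t 12.15
```

Scaled: 0.009 m is 0.015, 0.008 m is 0.0133.

Request:
play_rows(motion=[[[0, 0.0017, 0.0083, 0, 0, 0], [0, 0.0017, 0.0133, 0, 0, 0], [0, 0.0017, 0.015, 0, 0, 0], [0, 0.0017, 0.015, 0, 0, 0], [0, 0.0017, 0.015, 0, 0, 0], [0, 0.0017, 0.015, 0, 0, 0]]], fingers=0.064)

```text
time_s: 12.65
position: [0.4357, 0.111, 0.0214]
tcp_rot: [[0.483, 0.876, 0.001], [0.876, -0.483, 0.0], [0.0, 0.001, -1.0]]
force: [0.5, -0.5, 0.5]
opening: 0.744
grasp_force: 0.0
```

Request:
play_rows(motion=[[[0, 0, 0, 0, 0, 0], [0, 0, 0, 0, 0, 0], [0, 0, 0, 0, 0, 0], [0, 0, 0, 0, 0, 0]]], fingers=0.057)

```text
time_s: 12.98
position: [0.4361, 0.111, 0.0213]
tcp_rot: [[0.483, 0.876, 0.001], [0.876, -0.483, 0.0], [0.001, 0.001, -1.0]]
force: [-0.2, 0.6, 2.5]
opening: 0.66
grasp_force: 4.7
```

Request:
play_rows(motion=[[[0, 0, 0, 0, 0, 0], [0, 0, 0, 0, 0, 0], [0, 0, 0, 0, 0, 0], [0, 0, 0, 0, 0, 0]]], fingers=0.052)

```text
time_s: 13.32
position: [0.4361, 0.1109, 0.0213]
tcp_rot: [[0.483, 0.876, 0.001], [0.876, -0.483, 0.0], [0.001, 0.001, -1.0]]
force: [1.5, -0.9, 4.7]
opening: 0.604
grasp_force: 5.8
```

Scaled: -0.03 m is -0.05, -0.028 m is -0.0467.

Request:
play_rows(motion=[[[0, 0, -0.0033, 0, 0, 0], [0, 0, -0.0083, 0, 0, 0], [0, 0, -0.015, 0, 0, 0], [0, 0, -0.025, 0, 0, 0], [0, 0, -0.0367, 0, 0, 0], [0, 0, -0.0467, 0, 0, 0], [0, 0, -0.05, 0, 0, 0], [0, 0, -0.05, 0, 0, 0]]])

```text
time_s: 13.98
position: [0.436, 0.111, 0.0519]
tcp_rot: [[0.483, 0.876, 0.002], [0.876, -0.483, 0.0], [0.001, 0.001, -1.0]]
force: [0.7, 0.1, -1.1]
opening: 0.599
grasp_force: 4.1
```

Run:
```python
from fit import *
T=cap('top','t6.png'); S=cap('scene','s6.png')
a=cv2.resize(S['frame'][150:300,260:400,::-1],None,fx=4,fy=4,interpolation=cv2.INTER_CUBIC)
cv2.imwrite('pics/v6.png',a)
go([.4369,.1103,.2],-5.05)
for n in('scene','top'):
    for t in('pumpkin','ghost','wagon','end_board'):
        print(n,t,[(st(d['at'])[0].round(1).tolist(),round(d['confidence'],2)) for d in finder.recognise(n,t)][:2])
```

```text
row [0.0001, 0.0015, -0.1487] [0.01, -0.02, 66.18] | pos [0.4356 0.1109 0.0513] st [[-240.4  228.    51.3]] F [-0.3  0.9 -0.5] g 4.1 op 52.1 t 14.0833
scene pumpkin [([-1.0, 141.9, 88.8], 0.61)]
scene ghost [([0.4, 213.5, 77.4], 0.66)]
scene wagon [([6.3, 207.8, 59.1], 0.58), ([-235.9, 555.2, 43.8], 0.35)]
scene end_board [([10.6, 208.3, 62.3], 0.92)]
top pumpkin [([-6.4, 129.4, 86.2], 0.55)]
top ghost [([-10.4, 202.5, 89.2], 0.63), ([-53.8, 538.4, 94.9], 0.21)]
top wagon [([-0.8, 187.7, 55.0], 0.58)]
top end_board [([-1.3, 186.6, 57.8], 0.71)]
```

View pics/v6.png

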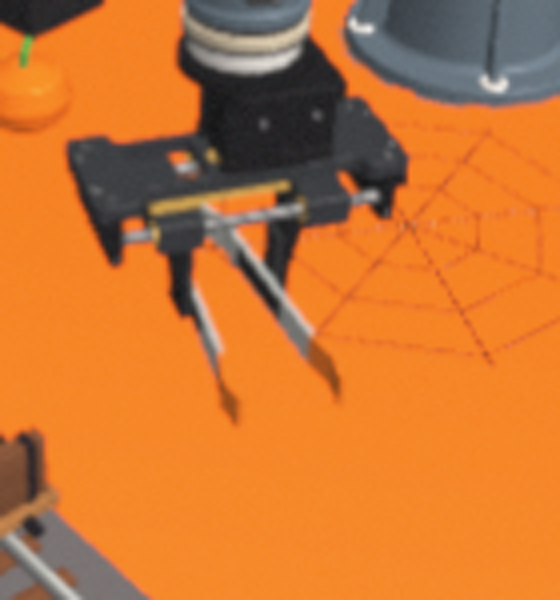

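The tongs hang level in the gripper and open, with tips at (232,410) and (330,385) in the crop. Next I'll locate the pumpkin precisely from both views.

Run:
```python
from tongs import *
from scipy.optimize import least_squares
C={n:cap(n) for n in('top','scene')}
def ell(z0,rs): # silhouette centre of stacked circles
    return np.array([[r*np.cos(a),r*np.sin(a),z0+z] for z,r in rs for a in np.linspace(0,6.28,24)])
pk=[(0,.012),(.005,.016),(.011,.019),(.022,.019),(.029,.013),(.032,.006)]
gh=[(0,.017),(.015,.015),(.03,.012),(.043,.005)]
def cen(c,X,shape):
    m=np.zeros((420,560),np.uint8); cv2.fillConvexPoly(m,cv2.convexHull((proj(c,ell(.058,shape)+[X[0],X[1],0])*16).astype(np.int32).reshape(-1,1,2)),255,cv2.LINE_AA,4)
    M=cv2.moments(m); return np.array([M['m10'],M['m01']])/M['m00'],(m>127).sum()
for nm,shape in(('pumpkin',pk),('ghost',gh)):
    for n,c in C.items():
        o=finder.outline_of(n,nm); 
        if not o: print(nm,n,'none'); continue
        m=o[0]['pixels'].astype(np.uint8); M=cv2.moments(m,True); q=np.array([M['m10'],M['m01']])/M['m00']
        X0=w(p0,[0,.13 if nm=='pumpkin' else .205,0])[0,:2]
        f=least_squares(lambda X:cen(c,X,shape)[0]-q,X0,diff_step=5e-3)
        print(nm,n,round(o[0]['confidence'],2),'area',m.sum(),cen(c,f.x,shape)[1],'world',f.x.round(4),'st',st(np.r_[f.x,0])[0,:2].round(1))
# orange+saturation mask for pumpkin within a window
for n,c in C.items():
    X0=w(p0,[0,.13,.074])[0]; u,v=proj(c,X0)[0].astype(int); W=16
    h=cv2.cvtColor(c['frame'],cv2.COLOR_RGB2HSV)[v-W:v+W,u-W:u+W]
    m=((h[:,:,0]<16)&(h[:,:,1]>215)&(h[:,:,2]>120)).astype(np.uint8)
    k,l,s,ce=cv2.connectedComponentsWithStats(m)
    for i in range(1,k):
        if s[i,4]>25: print(n,'blob',s[i].tolist(),(ce[i]+[u-W,v-W]).round(1), st(back(c,ce[i]+[u-W,v-W],.075))[0,:2].round(1))
```

```text
pumpkin top 0.56 area 142 192 world [ 0.6616 -0.0071] st [ -4.9 130.3]
pumpkin scene 0.75 area 249 261 world [ 0.6641 -0.0081] st [ -2.3 129.5]
ghost top none
ghost scene 0.52 area 274 287 world [0.6697 0.0659] st [ -3.3 203.7]
top blob [3, 0, 29, 7, 65] [324.2 149.1] [ 41.4 128.3]
top blob [10, 11, 14, 14, 61] [321.  166.7] [-10.  126.9]
scene blob [24, 0, 8, 10, 26] [222.5 218.9] [-45.2 107.9]
scene blob [10, 16, 15, 10, 54] [210.2 236.1] [  9.6 143. ]
```

Scaled: -0.1 m is -0.1667, -0.048 m is -0.08, 36 degrees is 0.2.

Request:
play_rows(motion=[[[0, 0, -0.0333, 0, 0, 0], [0, 0, -0.0833, 0, 0, 0], [0, 0, -0.1333, 0, 0, 0.0333], [-0.02, 0.0283, -0.1667, 0, 0, 0.0667], [-0.04, 0.0567, -0.1667, 0, 0, 0.1], [-0.06, 0.085, -0.1667, 0, 0, 0.1333], [-0.08, 0.1133, -0.1667, 0, 0, 0.1667], [-0.1, 0.1417, -0.1667, 0, 0, 0.2]]])

```text
time_s: 15.45
position: [0.4811, 0.0166, 0.1514]
tcp_rot: [[0.907, 0.42, 0.0], [0.42, -0.907, -0.0], [0.0, 0.0, -1.0]]
force: [0.1, -0.2, -1.2]
opening: 0.6
grasp_force: 4.1
```

Run:
```python
from fit import *
go([.4836,.0083,.15],-5.05)
```

```text
row [-0.0012, 0.0086, 0.0014] [0.01, -0.02, 29.9] | pos [0.4811 0.0166 0.1514] st [[-186.7  138.   151.4]] F [ 0.1 -0.2 -1.2] g 4.1 op 52.2 t 15.45
```

Scaled: 0.0085 m is 0.0142, 0.008 m is 0.0133, 29.9 degrees is 0.1661.

Request:
play_rows(motion=[[[-0.0017, 0.0067, 0, 0, 0, 0.0333], [-0.0017, 0.0133, 0, 0, 0, 0.0667], [-0.0017, 0.0142, 0, 0, 0, 0.1], [-0.0017, 0.0142, 0, 0, 0, 0.1333], [-0.0017, 0.0142, 0, 0, 0, 0.1661], [-0.0017, 0.0142, 0, 0, 0, 0.1661], [-0.0017, 0.0142, 0, 0, 0, 0.1661]]])

```text
time_s: 16.03
position: [0.4834, 0.0093, 0.151]
tcp_rot: [[0.997, -0.081, -0.0], [-0.081, -0.997, 0.0], [-0.0, -0.0, -1.0]]
force: [0.0, 0.6, -1.6]
opening: 0.598
grasp_force: 4.1
```

```bash
cat > tfit.py <<'E'
from fit import *
from scipy.optimize import minimize
A=np.array([[0,0],[45,21],[100,26.5],[190,39],[208,37]])/1e3
def arms(th):
    R=np.array([[np.cos(th),np.sin(th)],[-np.sin(th),np.cos(th)]]) # closing turns +y arm clockwise
    return A@R.T, A*[1,-1]
def sil(c,p,z0,th,xmin):
    m=np.zeros((420,560),np.uint8)
    for L in arms(th):
        for a,b in zip(L[:-1],L[1:]):
            if b[0]<=xmin: continue
            if a[0]<xmin: a=a+(b-a)*(xmin-a[0])/(b[0]-a[0])
            n=np.array([-(b-a)[1],(b-a)[0]])/np.linalg.norm(b-a)*.002
            px=proj(c,w(p,np.array([np.r_[q+e*n,z0+z] for q in(a,b) for e in(1,-1) for z in(0,.022)])))
            cv2.fillConvexPoly(m,cv2.convexHull((px*16).astype(np.int32).reshape(-1,1,2)),255,cv2.LINE_AA,4)
    return m
E
python3 - <<'E'
from tfit import *
s=bot.read_state(); S=cap('scene','s7.png'); T=cap('top','t7.png')
P=np.array(s['position']); R=np.array(s['tcp_rot']); h=np.arctan2(R[1,0],R[0,0]); th=(57-s['opening']*87)/100; z0=P[2]-.0213
print(P.round(4),np.degrees(h),th)
for n,c in(('scene',S),('top',T)):
    o=finder.outline_of(n,'tongs')
    if not o: print(n,'none'); continue
    m=cv2.GaussianBlur(o[0]['pixels'].astype(np.float32),(0,0),1.5); print(n,o[0]['confidence'],o[0]['pixels'].sum())
    def tp(q): return np.array([*(P[:2]+Rz(h)[:2,:2]@np.array([q[0]-.1,q[1]])),h+q[2]*10])
    def cost(q):
        best=0
        r=cv2.GaussianBlur(sil(c,tp(q),z0,th,.112).astype(np.float32)/255,(0,0),1.5)
        return -(r*m).sum()/np.sqrt((r*r).sum()*(m*m).sum())
    f=min((minimize(cost,[0,0,a],method='Nelder-Mead',options=dict(initial_simplex=[[0,0,a],[.006,0,a],[0,.006,a],[0,0,a+.006]])) for a in(-.005,0,.005)),key=lambda f:f.fun)
    print(n,'dx,dy mm',(f.x[:2]*1e3).round(1),'dyaw',np.degrees(f.x[2]*10).round(2),f.fun)
    p=tp(f.x); a,b=arms(th); tips=w(p,np.c_[np.array([a[3],b[3]]),[0,0]]); print('tips(st)',st(tips)[:,:2].round(1).tolist(),'tcp st',st(P)[0,:2].round(1))
    if n=='scene':
        e=cv2.morphologyEx((cv2.resize(sil(c,p,z0,th,.112),None,fx=4,fy=4)>127).astype(np.uint8),cv2.MORPH_GRADIENT,np.ones((2,2)))
        g=cv2.resize(c['frame'][:,:,::-1],None,fx=4,fy=4,interpolation=cv2.INTER_CUBIC); g[e>0]=(255,0,0)
        u,v=proj(c,tips.mean(0)+[0,0,z0])[0]*4; u,v=int(u),int(v); cv2.imwrite('pics/v7.png',g[max(0,v-280):v+280,max(0,u-380):u+380])
E
```

```text
[0.4834 0.0093 0.151 ] -4.620599419575348 0.04957329055379894
scene 0.8 954
scene dx,dy mm [-5.9  7. ] dyaw -0.49 -0.8797227144241333
tips(st) [[-98.0, 166.5], [-99.8, 98.0]] tcp st [-183.8  130.9]
top none
```

View pics/v7.png

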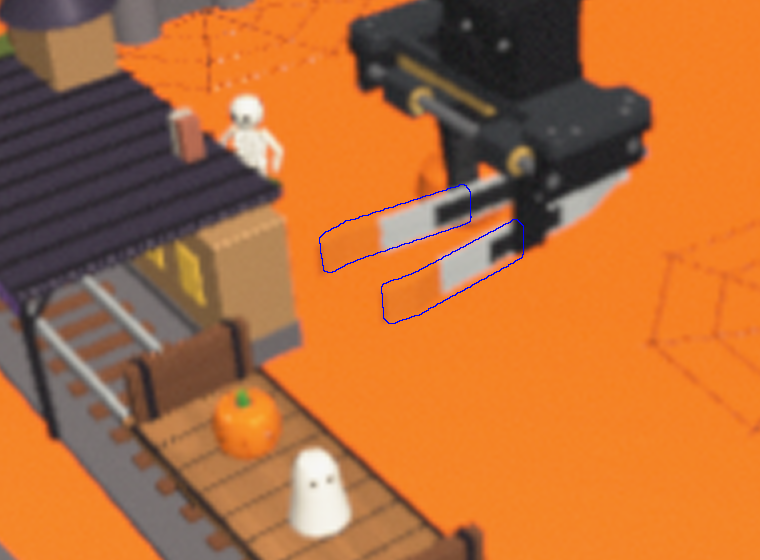

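The scene overlay fits the tongs tips at (345,250) and (405,300) in the crop. The pumpkin stands at (247,422) and the ghost at (320,490), with clear space between them. I'll descend outside the wagon, then go forward.

Run:
```python
from fit import *
a=w(p0,[-.1838,.1295,.0873])[0]; print(a); go(a,-5.05)
```

```text
[0.48331271 0.00787632 0.0873    ]
row [-0.0002, 0.0015, 0.0637] [-0.0, 0.01, 0.36] | pos [0.4836 0.0093 0.151 ] st [[-183.6  131.   151. ]] F [ 0.  -0.  -0.6] g 4.1 op 52.4 t 16.2333
```

Scaled: 0.0635 m is 0.1058, 0.0015 m is 0.0025, 0.4 degrees is 0.0022.

Request:
play_rows(motion=[[[0, 0.0025, 0.02, 0, 0, 0.0022], [0, 0.0025, 0.0467, 0, 0, 0.0022], [0, 0.0025, 0.0733, 0, 0, 0.0022], [0, 0.0025, 0.0933, 0, 0, 0.0022], [0, 0.0025, 0.1033, 0, 0, 0.0022], [0, 0.0025, 0.1058, 0, 0, 0.0022], [0, 0.0025, 0.1058, 0, 0, 0.0022], [0, 0.0025, 0.1058, 0, 0, 0.0022]]])

```text
time_s: 16.9
position: [0.484, 0.0077, 0.088]
tcp_rot: [[0.996, -0.09, 0.001], [-0.09, -0.996, -0.0], [0.001, 0.0, -1.0]]
force: [-0.5, -0.8, -0.4]
opening: 0.6
grasp_force: 4.1
```

Run:
```python
from fit import *
S=cap('scene')
go(w(p0,[-.0888,.1295,.0873])[0],-5.05)
```

```text
row [0.0942, -0.0003, 0.001] [0.01, -0.08, -0.11] | pos [0.4841 0.0077 0.0882] st [[-183.   129.4   88.2]] F [-0.6 -0.7 -1.4] g 4.1 op 51.9 t 16.95
```

Forward slowly, watching the force.

Scaled: 0.05 m is 0.0833, 0.01 m is 0.0167.

Request:
play_rows(motion=[[[0.0067, 0, 0, 0, 0, 0], [0.0167, 0, 0, 0, 0, 0], [0.03, 0, 0.0017, 0, 0, 0], [0.0433, 0, 0.0017, 0, 0, 0], [0.0567, 0, 0.0017, 0, 0, 0], [0.07, 0, 0.0017, 0, 0, 0], [0.08, 0, 0.0017, 0, 0, 0], [0.0833, 0, 0.0017, 0, 0, 0]]])

```text
time_s: 17.62
position: [0.5352, 0.0029, 0.0866]
tcp_rot: [[0.996, -0.09, 0.002], [-0.09, -0.996, -0.0], [0.002, 0.0, -1.0]]
force: [-0.4, -0.3, -0.7]
opening: 0.601
grasp_force: 4.1
```

Scaled: 0.044 m is 0.0733, 0.04 m is 0.0667.

Request:
play_rows(motion=[[[0.005, 0, 0, 0, 0, 0], [0.0133, 0, 0, 0, 0, 0], [0.0233, 0, 0, 0, 0, 0], [0.0333, 0, 0, 0, 0, 0], [0.045, 0, 0, 0, 0, 0], [0.0567, 0, 0, 0, 0, 0], [0.0667, 0, 0, 0, 0, 0], [0.0733, 0, 0, 0, 0, 0]]])

```text
time_s: 18.28
position: [0.5784, -0.0009, 0.0866]
tcp_rot: [[0.996, -0.09, 0.001], [-0.09, -0.996, -0.0], [0.001, 0.0, -1.0]]
force: [-0.6, -0.0, -0.6]
opening: 0.6
grasp_force: 4.1
```

Run:
```python
from tfit import *
s=bot.read_state(); S=cap('scene','s8.png')
P=np.array(s['position']); go(P,-5.05,s)
R=np.array(s['tcp_rot']); h=np.arctan2(R[1,0],R[0,0]); p=np.array([*(P[:2]+Rz(h)[:2,:2]@[-.106,.0065]),h-.0086])
g=cv2.resize(S['frame'][190:300,150:310,::-1],None,fx=5,fy=5,interpolation=cv2.INTER_CUBIC); cv2.imwrite('pics/v8.png',g)
for t in('pumpkin','ghost'):
    print(t,[(st(d['at'])[0].round(1).tolist(),round(d['confidence'],2)) for d in finder.recognise('scene',t)][:2])
```

```text
row [0.0, 0.0, 0.0] [0.01, -0.06, -0.12] | pos [ 0.5784 -0.0009  0.0866] st [[-88.3 129.1  86.6]] F [-0.6 -0.  -0.6] g 4.1 op 52.2 t 18.2833
pumpkin [([-2.3, 135.7, 90.2], 0.63)]
ghost [([-3.4, 212.0, 75.7], 0.71), ([-43.0, 151.5, 77.4], 0.17)]
```

View pics/v8.png

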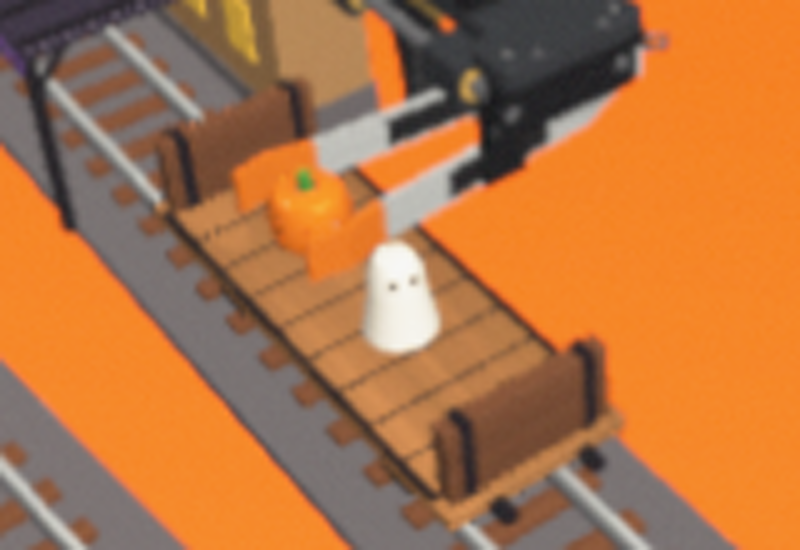

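The picture shows both orange tips flanking the pumpkin, left tip at (275,180), right tip at (345,240) and pumpkin at (310,210). The ghost is untouched. I'll close in steps.

Request:
play_rows(motion=[[[0, 0, 0, 0, 0, 0], [0, 0, 0, 0, 0, 0], [0, 0, 0, 0, 0, 0], [0, 0, 0, 0, 0, 0]]], fingers=0.046)

```text
time_s: 18.77
position: [0.5769, -0.0007, 0.0866]
tcp_rot: [[0.996, -0.09, -0.0], [-0.09, -0.996, 0.0], [-0.0, -0.0, -1.0]]
force: [-1.2, -0.6, -1.2]
opening: 0.533
grasp_force: 4.4
```

Request:
play_rows(motion=[[[0, 0, 0, 0, 0, 0], [0, 0, 0, 0, 0, 0], [0, 0, 0, 0, 0, 0], [0, 0, 0, 0, 0, 0]]], fingers=0.041)

```text
time_s: 19.1
position: [0.5772, -0.0007, 0.0866]
tcp_rot: [[0.996, -0.09, -0.0], [-0.09, -0.996, -0.0], [-0.0, 0.0, -1.0]]
force: [0.6, 0.1, -0.6]
opening: 0.477
grasp_force: 4.8
```

Request:
play_rows(motion=[[[0, 0, 0, 0, 0, 0], [0, 0, 0, 0, 0, 0], [0, 0, 0, 0, 0, 0], [0, 0, 0, 0, 0, 0], [0, 0, 0, 0, 0, 0]]], fingers=0.037)

```text
time_s: 19.52
position: [0.5772, -0.0007, 0.0866]
tcp_rot: [[0.996, -0.09, 0.0], [-0.09, -0.996, -0.0], [0.0, 0.0, -1.0]]
force: [0.0, -0.8, -0.2]
opening: 0.431
grasp_force: 21.1
```

Scaled: -0.029 m is -0.0483, -0.024 m is -0.04.

Request:
play_rows(motion=[[[0, 0, -0.0017, 0, 0, 0], [0, 0, -0.005, 0, 0, 0], [0, 0, -0.01, 0, 0, 0], [0, 0, -0.0167, 0, 0, 0], [0, 0, -0.0233, 0, 0, 0], [0, 0, -0.0317, 0, 0, 0], [0, 0, -0.04, 0, 0, 0], [0, 0, -0.0483, 0, 0, 0]]], fingers=0.036)

```text
time_s: 20.18
position: [0.5773, -0.0007, 0.1162]
tcp_rot: [[0.996, -0.09, 0.0], [-0.09, -0.996, -0.0], [0.0, 0.0, -1.0]]
force: [0.0, 0.5, -2.2]
opening: 0.426
grasp_force: 29.9
```

Request:
play_rows(motion=[[[0, 0, -0.0083, 0, 0, 0], [0, 0, -0.0167, 0, 0, 0], [0, 0, -0.0267, 0, 0, 0], [0, 0, -0.0367, 0, 0, 0], [0, 0, -0.0467, 0, 0, 0], [0, 0, -0.0567, 0, 0, 0], [0, 0, -0.0667, 0, 0, 0], [0, 0, -0.0767, 0, 0, 0]]])

```text
time_s: 20.85
position: [0.5772, -0.0007, 0.1622]
tcp_rot: [[0.996, -0.09, 0.0], [-0.09, -0.996, 0.0], [0.0, -0.0, -1.0]]
force: [0.2, 0.1, -1.3]
opening: 0.429
grasp_force: 29.9
```

Scaled: -0.035 m is -0.0583, -0.033 m is -0.055.

Request:
play_rows(motion=[[[0, 0, -0.01, 0, 0, 0], [0, 0, -0.02, 0, 0, 0], [0, 0, -0.03, 0, 0, 0], [0, 0, -0.04, 0, 0, 0], [0, 0, -0.0483, 0, 0, 0], [0, 0, -0.055, 0, 0, 0], [0, 0, -0.0583, 0, 0, 0], [0, 0, -0.0583, 0, 0, 0]]])

```text
time_s: 21.52
position: [0.5775, -0.0008, 0.1971]
tcp_rot: [[0.996, -0.09, 0.001], [-0.09, -0.996, -0.0], [0.001, 0.0, -1.0]]
force: [0.7, 0.2, -1.6]
opening: 0.431
grasp_force: 29.9
```

Run:
```python
from fit import *
for n in('scene','top'):
    c=cap(n)
    for t in('pumpkin','ghost','wagon','tongs'):
        print(n,t,[(st(d['at'])[0].round(1).tolist(),round(d['confidence'],2)) for d in finder.recognise(n,t)][:2])
    # colour check: pumpkin lifted vs left on the deck
    for z in(.075,.19):
        u,v=proj(c,w(p0,[-.0035,.1295,z])[0])[0].astype(int); print(n,z,(u,v),c['frame'][v-2:v+3,u-2:u+3].reshape(-1,3).mean(0).round())
s=bot.read_state(); go(s['position'],-5.05,s); print(np.round(s['qvel'],2))
```

```text
scene pumpkin [([0.3, 135.3, 199.5], 0.65)]
scene ghost [([-2.6, 211.2, 78.1], 0.66)]
scene wagon [([8.8, 197.7, 62.4], 0.65)]
scene tongs [([-56.0, 147.7, 186.7], 0.97)]
scene 0.075 (np.int64(212), np.int64(230)) [179. 121.  72.]
scene 0.19 (np.int64(206), np.int64(189)) [236. 152.  44.]
top pumpkin [([0.6, 279.3, 56.6], 0.71)]
top ghost []
top wagon [([2.1, 277.3, 56.1], 0.8)]
top tongs []
top 0.075 (np.int64(320), np.int64(164)) [68. 83. 94.]
top 0.19 (np.int64(325), np.int64(149)) [ 86. 106. 120.]
row [0.0, 0.0, 0.0] [-0.0, 0.02, -0.12] | pos [ 0.5771 -0.0007  0.1964] st [[-89.6 129.2 196.4]] F [ 1.1  0.2 -0.8] g 29.9 op 37.1 t 22.0167
[-0.07 -0.07  0.04  0.05 -0.13  0.11]
```

The pumpkin has risen about 110 mm in the tongs, and the deck shows wood where it stood. The ghost and wagon have not moved. I'll hold briefly, then hand in.

Request:
play_rows(motion=[[[0, 0, 0, 0, 0, 0], [0, 0, 0, 0, 0, 0], [0, 0, 0, 0, 0, 0], [0, 0, 0, 0, 0, 0], [0, 0, 0, 0, 0, 0], [0, 0, 0, 0, 0, 0], [0, 0, 0, 0, 0, 0], [0, 0, 0, 0, 0, 0]]])

```text
time_s: 22.68
position: [0.5772, -0.0007, 0.1966]
tcp_rot: [[0.996, -0.09, -0.0], [-0.09, -0.996, -0.0], [-0.0, 0.0, -1.0]]
force: [-0.3, -1.0, -1.5]
opening: 0.425
grasp_force: 29.9
```

Run:
```python
from fit import *
cap('scene'); print([(st(d['at'])[0].round(1).tolist(),round(d['confidence'],2)) for d in finder.recognise('scene','pumpkin')][:2])
print(bot.hand_in())
```

```text
[]
the job is handed in; nothing more can be done
None
```

The wagon is fully out from under the roof, the ghost is still standing on it, and the tongs hold the pumpkin about 110 mm above the deck; I handed in at 22.7 s. The pumpkin finder missed it in the last picture, but one second earlier it showed it held up there, and grip and pose had not changed.

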